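Open a composing stick to full measure

TASK

Two composing sticks stand on the type shop's bench. Open the empty one, whose sliding knee has the red grip, to its full measure: slide the red grip away from the steel head until the knee is fully home against its brass end stop, and let go. Leave the blue-gripped knee of the other stick, which holds a set line of type, where it is.

Things in the scene. Friction and masses are not known exactly. Their poses are not given: they have to be found in the camera images.
- stick_red: Empty composing stick, fixed: steel tray in a wooden cradle, 78 mm wide (x), 250 mm long (y). Origin: centre of its underside, on the bench; z up. Steel head (34 mm high) at its -y end, brass end stop block (y = 62 to 78 mm, 30 mm high) near its +y end, side wall 30 mm high on +x. The knee slides to +y. The blue one is alike, its middle 150 to 190 mm nearer or farther in world x.
- knee_red (a joint): How far the red-gripped knee has slid, in m: 0 nearest the head, growing towards the brass stop (stick's +y), 0.100 when it rests against the stop. Starts between 0 and 0.04, slides with about 2.5 N of friction, no spring, stays where it is left.
- red_grip (a point): Centre of the top of the red grip, 80 mm above the bench: upright red block, 24 mm (stick's x) by 20 mm (stick's y, the slide) by 50 mm high, on the aluminium knee, whose plate (56 by 24 mm) has its top 30 mm above the bench. Free all round from 36 mm above the bench up, over the whole slide. At slide value q it is at x = 0, y = -0.05 + q (m) in the stick's frame.
- blue_grip (a point): Centre of the top of the blue grip on the other stick, 80 mm above the bench, same size and make as the red one. Three rows of lead type (38 mm high) stand between that knee and its head. To be left where it is.

How it is judged:
At the end, for the whole second after the job is handed in: The red-gripped knee rests at its brass end stop (within 10 mm of it: slide value above 0.090 m), still and released; the blue grip is within 10 mm of where it started (value of joint knee_red above 0.09 m and velocity of joint knee_red between -0.01 and 0.01 m/s and distance of blue_grip from where it was at the start of the episode below 0.01 m); the robot touches nothing.
It fails at once if the blue grip is moved by more than 10 mm (distance of blue_grip from where it was at the start of the episode above 0.01 m).
It also fails if it takes over 27 s, if anything falls off the work surface, if the arm or the gripper's body presses on something with over 40 N, if the wrist force passes 120 N, or if a joint passes its speed limit or range.

ROBOT

A 6-joint arm with a two-finger parallel gripper is mounted at the origin on the work surface. World frame = base frame: x ahead of the robot, y to its left, z up, the work surface at z = 0. Lengths are in m, angles in rad, forces in N, time in s.
With the tool pointing down it reaches from about 0.425 to 0.95 m from the base axis. Payload 3.5 kg.
Tool frame: the origin (TCP) lies between the finger pads; the fingertips stand 11 mm ahead of it and the grasp point (between the pads) lies 8 mm behind it; z points along the fingers, y is the line along which they close (so a half turn about z gives the same grasp; the last joint's range is limited). The gripper opens to 85 mm and grips with 20 to 120 N. Pads are 22 mm wide; open, the fingers measure 114 mm over their backs; the gripper's body (76 mm by 85 mm) begins 54 mm behind the grasp point. The pads swing forward as they close: fully open they stand 13 mm farther back than shut.
Start: joints at [0.953, 0.286, 1.577, -0, 1.279, -0.15], TCP at [0.304, 0.602, 0.208] pointing down, gripper open.
Joint ranges: [-2.77, 2.77], [-0.9, 2.22], [0.21, 2.48], [-1.53, 4.67], [0.24, 2.81], [-2.84, 2.84]. Speed limits (rad/s): [2.79, 2.79, 3.14, 3.14, 3.14, 3.14].

INTERFACE

Orientations are given as a rotation vector (axis times angle).
In Python, from workcell import r gives the robot as it stands.
- The arm moves only by the tool arm_command, never from a script. Its argument "steps" is a list of rows, each an object with "offset": the shift along the world's x, y, z in mm, a list of three; "spin": the turn about the world's z in units of 5 degrees (1.0 is 5 degrees); "grip": the closure in counts, from 0 (fully open) to 255 (shut). In form: [{"offset": [x, y, z], "spin": spin, "grip": grip}, ...]. A call has 1 to 12 rows; each row shifts and turns the commanded pose from where the row before left it; what a row does not reach is not made up. A row lasts 1/12 s, in which the tool goes at most 41.7 mm and 7.16 degrees, less where a joint would pass 70% of its speed; a pose out of reach is approached as far as the arm can. A call with a gripper value outside its range is refused whole. The fingers move at their own pace and stop on an object; "force" is the grip in N (left out, the last holds). Time passes only in rows, so rows that do not move let the fingers close. It gives the time, the measured TCP pose, the force, the opening and the grip force at its end, in the units of the state.
- r.get_state(): the state, without advancing time (a new reading comes with each control period).
- r.grab_frame(name): name is "scene" or "top" or "wrist"; returns the picture (384x512x3 uint8, red, green, blue); there is no depth.
- r.camera_params(name): a dict with "K" (3x3 intrinsics, pixels), "view" (4x4, takes a point from world to camera coordinates). Camera axes: x right, y down, z forward; pixel columns grow to the right and rows downward; lengths in m; the calibration is good to about 2 mm. A picture is of the moment at which its call begins: read the wrist's pose just before it. camera_params takes no time and is no camera call; for the wrist camera it gives the pose at the moment of the call.
- r.sign_off(): hands the job in; it is judged then, once.
Trained networks look in the newest picture that a camera, given by its name, has taken for a name from the list of things; names that differ only in an ending like _2 or _b are one class to them, and where a whole thing is asked for, a point or a joint stands for the part that bears it (a point fixed in the world has none). Each returns a list of dicts, best first, with "p" (0 to 1); they miss things now and then, are a little off and sometimes report something else, mostly with a low value. They report only what shows in the picture. A call takes as long as a camera call.
- r.search_frame(label, camera): "point" ([column, row] in pixels, amid what is visible of it).
- r.outline_of(label, camera): "pixels" (384x512 bool, what is visible of it) and "point" ([column, row] in pixels, amid what is visible of it).
The state is a dict: "clock": time; "joints": joint angles; "qvel": joint speeds; "effort": joint torques, N m; "tcp_pos": TCP position; "tcp_rot": TCP orientation; "force": force on the tool from outside, world axes, zero at the start; "moment": the same for the moment, N m; "opening": finger opening in m; "grip_force": force on a finger pad.
Only numpy, scipy, OpenCV 4.12 (cv2) and the standard library are available. Lean on these libraries where they do the work, as an engineer would, in place of code of your own. Each camera call takes 0.05 s, during which the arm holds its last target. There are 200 camera calls.

## Working session

There is one attempt and no reset: what is moved stays moved. The work goes in short steps, Python scripts to look and compute and a tool call to move; the robot and the scene stay as the last step left them, time stands still between calls to the robot, and variables do not carry over. Pictures are saved under pics/ and viewed, at most 10 in all, crops included, and the job is handed in when it is done.

Besides the shell and the picture viewer there is one more tool, called after "Request:" as a command line: name --argument value ..., lists and objects as JSON in quotes. arm_command: Moves the arm, as the interface text tells. Its arguments: {"type":"object","properties":{"steps":{"type":"array","items":{"type":"object","properties":{"offset":{"type":"array","items":{"type":"number"}},"spin":{"type":"number"},"grip":{"type":"number"}}}},"force":{"type":"number"}},"required":["steps"]}

```bash
mkdir -p pics
cat > h.py <<'E'
import numpy as np, cv2
from workcell import r
def ray(cam,px,z):
    p=r.camera_params(cam);K=np.array(p["K"]);V=np.array(p["view"])
    d=np.linalg.inv(K)@[px[0],px[1],1];R=V[:3,:3];o=-R.T@V[:3,3];d=R.T@d
    return o+d*(z-o[2])/d[2]
E
python3 - <<'E'
from h import *
ims=[]
for c in ("scene","top"):
    im=r.grab_frame(c);ims.append(im)
    for l in ("red_grip","blue_grip","stick_red"):
        for d in r.search_frame(l,c)[:2]: print(c,l,np.round(d["point"]),round(d["p"],2),ray(c,d["point"],.08 if "grip" in l else .02).round(3))
cv2.imwrite("pics/s.png",ims[0][:,:,::-1]);cv2.imwrite("pics/t.png",ims[1][:,:,::-1])
s=r.get_state();print(s["clock"],s["tcp_pos"],s["tcp_rot"])
E
```

```text
scene red_grip [272. 185.] 0.9 [ 0.503 -0.037  0.08 ]
scene red_grip [234. 273.] 0.62 [0.668 0.076 0.08 ]
scene blue_grip [232. 273.] 0.76 [0.669 0.075 0.08 ]
top red_grip [298. 267.] 0.7 [ 0.461 -0.074  0.08 ]
top blue_grip [221. 141.] 0.9 [0.633 0.029 0.08 ]
top blue_grip [298. 264.] 0.62 [ 0.465 -0.075  0.08 ]
top stick_red [270. 261.] 0.78 [ 0.469 -0.037  0.02 ]
0.4 [0.30429613 0.60241236 0.20763699] [-7.28084593e-01 -3.05594599e+00  4.20209949e-04]
```

View pics/s.png

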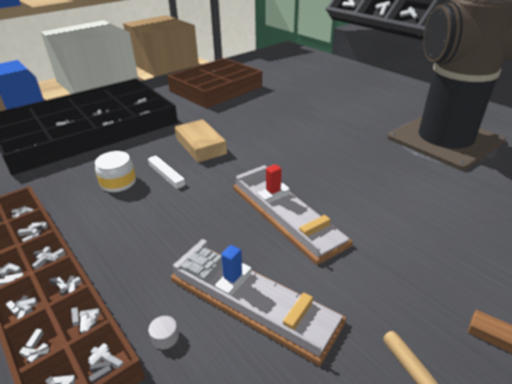

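View pics/t.png

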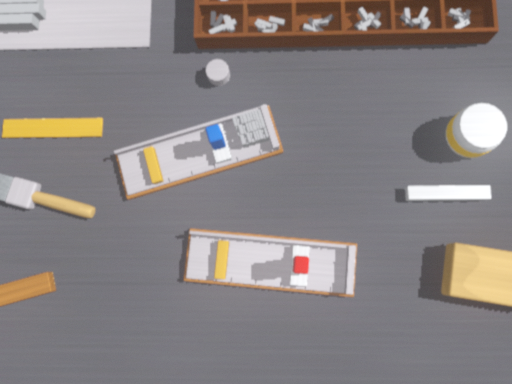

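The top view shows the red grip's top at about (301,265) with its brass stop at (222,259). The blue stick lies farther out, with its grip at (216,136). The red stick's +y points left in the image, roughly world +y. Next I'll measure it precisely.

Run:
```python
from h import *
from scipy.spatial.transform import Rotation as Ro
im=cv2.imread("pics/t.png");hsv=cv2.cvtColor(im,cv2.COLOR_BGR2HSV);h,s,v=cv2.split(hsv)
def blob(m,x0,x1,y0,y1):
    k=np.zeros_like(m);k[y0:y1,x0:x1]=m[y0:y1,x0:x1]
    p=np.argwhere(k)[:,::-1];return p.min(0),p.max(0),p.mean(0),len(p)
red=((h<6)|(h>174))&(s>150)&(v>60)
top=red&(v>200)
print(blob(red,280,330,240,290),v[red][:0])
try: print(blob(top,280,330,240,290))
except Exception as e: print(e)
print(im[250:280:3,290:316:3,2])
br=(h>15)&(h<32)&(s>130)&(v>120)
B=blob(br,205,240,225,290);print(B)
print("brass",ray("top",B[2],.03)); print("grip",ray("top",(301,265),.08))
for c in [(188,230),(357,242),(354,295),(185,282)]: print(ray("top",c,.02).round(3))
s=r.get_state();R=Ro.from_rotvec(s["tcp_rot"]).as_matrix();print(R.round(3))
```

```text
(array([295, 257]), array([307, 272]), array([300.93684211, 264.21052632]), 190) []
(array([295, 257]), array([307, 272]), array([301.       , 264.2606383]), 188)
[[164 231 247 246 246 245 245 221 221]
 [163 232 246 246 246 245 243 223 223]
 [165 216 219 228 227 227 246 224 224]
 [162 162 225 237 240 242 246 222 221]
 [164 160 230 237 239 242 245 222 222]
 [163 160 231 237 239 241 240 225 224]
 [164 162 233 237 239 241 234 224 222]
 [162 166 228 231 236 240 232 227 227]
 [165 188 194 217 228 230 225 220 220]
 [193 246 249 249 248 250 228 225 225]]
(array([215, 241]), array([227, 277]), array([221.12222222, 259.38333333]), 360)
brass [0.47148882 0.03318139 0.03      ]
grip [ 0.46336928 -0.07889964  0.08      ]
[0.515 0.084 0.02 ]
[ 0.496 -0.163  0.02 ]
[ 0.421 -0.156  0.02 ]
[0.439 0.087 0.02 ]
[[-0.893  0.451 -0.   ]
 [ 0.451  0.893 -0.   ]
 [ 0.    -0.    -1.   ]]
```

Stick frame: the centre is near (0.468, -0.037) and +y points about 4.3° clockwise of world y. The brass stop agrees with this, and q is about 0.008. I'll close the gripper, go behind the grip on its head side, and push.

Request:
arm_command --steps '[{"offset": [22, -33, 0], "spin": -1.125, "grip": 255}, {"offset": [22, -33, 0], "spin": -1.125, "grip": 255}, {"offset": [22, -33, 0], "spin": -1.125, "grip": 255}, {"offset": [22, -33, 0], "spin": -1.125, "grip": 255}, {"offset": [22, -33, 0], "spin": -1.125, "grip": 255}, {"offset": [22, -33, 0], "spin": -1.125, "grip": 255}, {"offset": [22, -33, 0], "spin": -1.125, "grip": 255}, {"offset": [22, -33, 0], "spin": -1.125, "grip": 255}, {"offset": [22, -33, 0], "spin": -1.125, "grip": 255}, {"offset": [-3, -38, -4], "spin": -1.125, "grip": 255}, {"offset": [-3, -38, -4], "spin": -1.125, "grip": 255}, {"offset": [-3, -38, -4], "spin": -1.125, "grip": 255}]'

```text
clock: 1.4
tcp_pos: [0.4934, 0.1897, 0.1958]
tcp_rot: [2.308, 2.131, 0.0]
force: [0.2, -0.4, -0.5]
opening: 0.0001
grip_force: 0.0
```

Request:
arm_command --steps '[{"offset": [-4, -38, -4], "spin": 0, "grip": 255}, {"offset": [-4, -38, -4], "spin": 0, "grip": 255}, {"offset": [-4, -38, -4], "spin": 0, "grip": 255}, {"offset": [-4, -38, -4], "spin": 0, "grip": 255}, {"offset": [-4, -38, -4], "spin": 0, "grip": 255}, {"offset": [-4, -38, -4], "spin": 0, "grip": 255}, {"offset": [-4, -38, -4], "spin": 0, "grip": 255}, {"offset": [-4, -40, -4], "spin": 0, "grip": 255}, {"offset": [0, 0, 0], "spin": 0, "grip": 255}, {"offset": [0, 0, 0], "spin": 0, "grip": 255}]'

```text
clock: 2.23
tcp_pos: [0.4609, -0.1164, 0.1638]
tcp_rot: [-2.308, -2.131, -0.0]
force: [0.6, 0.8, 0.7]
opening: 0.0004
grip_force: 0.0
```

Run:
```python
from h import *
print(r.get_state()["tcp_pos"])
im=r.grab_frame("wrist");cv2.imwrite("pics/w.png",im[:,:,::-1])
for d in r.search_frame("red_grip","wrist")[:2]: print(d["point"],d["p"],ray("wrist",d["point"],.08).round(3),ray("wrist",d["point"],.06).round(3))
```

```text
[ 0.46094986 -0.11635075  0.16380557]
[254.2, 141.2] 0.66 [ 0.464 -0.069  0.08 ] [ 0.464 -0.071  0.06 ]
```

View pics/w.png

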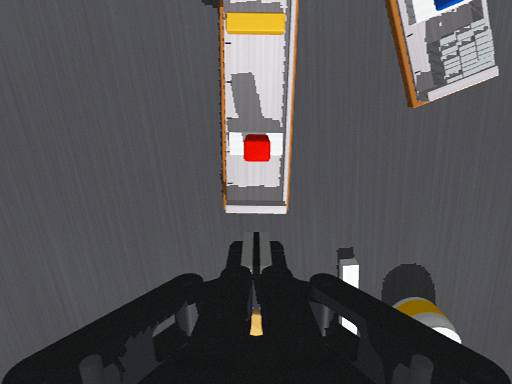

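The wrist view shows the red grip at (257,148), centred ahead of the closed fingers with the tray aligned to the tool. The head is at (256,209). Now I'll descend.

Request:
arm_command --steps '[{"offset": [1, 0, -30], "spin": 0, "grip": 255}, {"offset": [0, 0, -30], "spin": 0, "grip": 255}, {"offset": [0, 0, -25], "spin": 0, "grip": 255}, {"offset": [0, 0, -15], "spin": 0, "grip": 255}, {"offset": [0, 0, -7], "spin": 0, "grip": 255}, {"offset": [0, 0, 0], "spin": 0, "grip": 255}]'

```text
clock: 2.83
tcp_pos: [0.4613, -0.1125, 0.0552]
tcp_rot: [-2.298, -2.137, 0.002]
force: [-0.8, 0.2, -0.0]
opening: -0.0001
grip_force: 0.0
```

Request:
arm_command --steps '[{"offset": [1, 10, 0], "spin": 0, "grip": 255}, {"offset": [1, 10, 0], "spin": 0, "grip": 255}, {"offset": [1, 10, 0], "spin": 0, "grip": 255}, {"offset": [1, 10, 0], "spin": 0, "grip": 255}, {"offset": [0, 10, 0], "spin": 0, "grip": 255}, {"offset": [1, 10, 0], "spin": 0, "grip": 255}, {"offset": [1, 10, 0], "spin": 0, "grip": 255}, {"offset": [0, 0, 0], "spin": 0, "grip": 255}]'

```text
clock: 3.5
tcp_pos: [0.4683, -0.0427, 0.0568]
tcp_rot: [-2.301, -2.138, -0.0]
force: [-0.8, -0.9, 0.3]
opening: 0.0001
grip_force: 0.0
```

Request:
arm_command --steps '[{"offset": [0, 7, 0], "spin": 0, "grip": 255}, {"offset": [1, 7, 0], "spin": 0, "grip": 255}, {"offset": [0, 7, 0], "spin": 0, "grip": 255}, {"offset": [1, 7, 0], "spin": 0, "grip": 255}, {"offset": [0, 0, 0], "spin": 0, "grip": 255}]'

```text
clock: 3.92
tcp_pos: [0.4703, -0.0155, 0.0567]
tcp_rot: [-2.302, -2.137, -0.0]
force: [0.3, 0.5, 0.3]
opening: 0.0001
grip_force: 0.0
```

Run:
```python
from h import *
im=np.hstack([r.grab_frame("top")[190:330,150:400],r.grab_frame("scene")[150:290,200:400]]);print(r.get_state()["force"])
cv2.imwrite("pics/c.png",cv2.resize(im[:,:,::-1],None,fx=1.75,fy=1.75,interpolation=2))
```

```text
[-0.55245378 -0.64862612  0.00632225]
```

View pics/c.png

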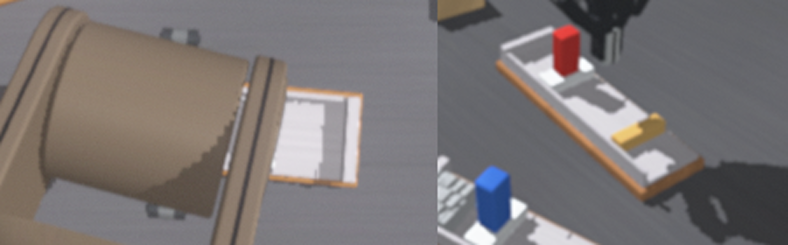

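The picture suggests the red grip has not moved: it is still near scene pixel (273,179), and the fingers show at about (297,184). I'll check the geometry.

Run:
```python
from h import *
def proj(c,P):
    p=r.camera_params(c);q=np.array(p["view"])@[*P,1];q=np.array(p["K"])@q[:3];return (q[:2]/q[2]).round(1)
for n,P in dict(tip=(.4703,-.0155,.046),tcp=(.4703,-.0155,.0567),griptop=(.4635,-.079,.08),brass=(.4715,.033,.03),headend=(.459,-.16,.03)).items(): print(n,proj("scene",P),proj("top",P))
im=r.grab_frame("wrist");cv2.imwrite("pics/w2.png",im[:,:,::-1])
im=r.grab_frame("scene");cv2.imwrite("pics/s2.png",im[:,:,::-1])
for d in r.search_frame("red_grip","scene")[:2]: print(d)
print(r.camera_params("scene"))
```

```text
tip [294.6 199.7] [254.4 260. ]
tcp [294.9 194.7] [254. 260.]
griptop [273.2 166.5] [301.1 264.9]
brass [314.1 221.1] [221.2 259.4]
headend [247.6 170.4] [357.1 268.1]
{'point': [274.6, 185.7], 'p': 0.64}
{'K': array([[398.92973729,   0.        , 251.21891406],
       [  0.        , 398.92973729, 195.00494667],
       [  0.        ,   0.        ,   1.        ]]), 'view': array([[-0.77762955,  0.62828701, -0.02340359,  0.45098932],
       [ 0.38952908,  0.45223223, -0.80234226, -0.1312315 ],
       [-0.49351736, -0.63304142, -0.59640521,  0.93388097],
       [ 0.        ,  0.        ,  0.        ,  1.        ]])}
```

View pics/s2.png

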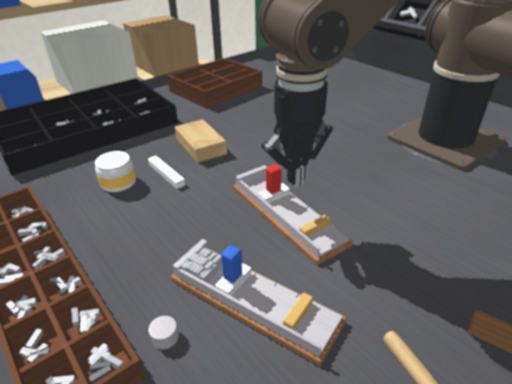

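View pics/w2.png

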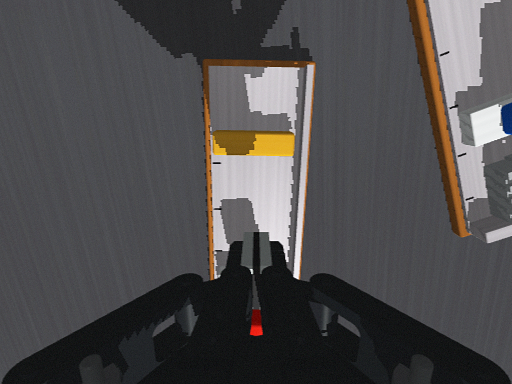

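The fingers passed over the grip: red shows behind them in the wrist view, and the tips appear about 40 mm higher than the TCP reading implies. I'll quantify that from known points.

Run:
```python
from h import *
from scipy.spatial.transform import Rotation as Ro
p=r.camera_params("wrist");K=np.array(p["K"]);V=np.array(p["view"])
print("cam",(-V[:3,:3].T@V[:3,3]).round(4),"\n",V.round(3)[:3,:3]);s=r.get_state();print(s["tcp_pos"],s["joints"])
def proj(P):q=K@(V@[*P,1])[:3];return (q[:2]/q[2]).round(1)
u=np.array([.075,.997]);w=np.array([.997,-.075]);c=np.array([.468,-.037])
for n,a,b,z in [("endL",-.039,.125,.02),("endR",.039,.125,.02),("brassfarL",-.028,.078,.03),("brassnearL",-.028,.062,.03),("brassnearR",.028,.062,.03)]:
    print(n,proj([*(c+a*w+b*u),z]))
t=s["tcp_pos"];print("tip in wrist",proj([t[0],t[1],t[2]-.011]),"tcp",proj(t))
for z in (.046,.07,.085,.09,.1): print(z,ray("scene",(299,184),z).round(3))
```

```text
cam [0.477  0.0568 0.2228] 
 [[ 0.997 -0.075  0.   ]
 [-0.072 -0.953  0.293]
 [-0.022 -0.292 -0.956]]
[ 0.47038177 -0.01673704  0.05682652] [-2.51566413e-01  2.03062262e-02  2.17971649e+00 -1.00388337e-04
  9.41518534e-01 -1.76120632e-01]
endL [193.1  57.4]
endR [312.8  57.3]
brassfarL [211.1 132.2]
brassnearL [212.1 156.1]
brassnearR [294.1 156. ]
tip in wrist [254.4 221.5] tcp [254.3 228.2]
0.046 [ 0.432 -0.044  0.046]
0.07 [ 0.457 -0.02   0.07 ]
0.085 [ 0.472 -0.006  0.085]
0.09 [ 0.477 -0.001  0.09 ]
0.1 [0.488 0.009 0.1  ]
```

Run:
```python
from h import *
def L(c,px):
    a=ray(c,px,.05);b=ray(c,px,.1);d=(b-a)/np.linalg.norm(b-a);return a,d
for ps,pw in [((299,184),(256,232)),((301,182),(256,232)),((295,180),(256,232))]:
    a,d=L("scene",ps);b,e=L("wrist",pw)
    t=np.linalg.lstsq(np.c_[d,-e],b-a,rcond=None)[0];print((a+t[0]*d).round(4),(b+t[1]*e).round(4))
im=cv2.imread("pics/s2.png")[120:220,240:350];w=cv2.imread("pics/w2.png")[210:310,200:310]
cv2.imwrite("pics/z.png",cv2.resize(np.hstack([im,w]),None,fx=3.6,fy=3.6,interpolation=0))
```

```text
[ 0.4719 -0.0059  0.0847] [ 0.4722 -0.0065  0.085 ]
[ 0.4716 -0.002   0.0906] [ 0.4725 -0.0036  0.0914]
[ 0.476  -0.0114  0.0917] [ 0.4724 -0.0048  0.0888]
```

View pics/z.png

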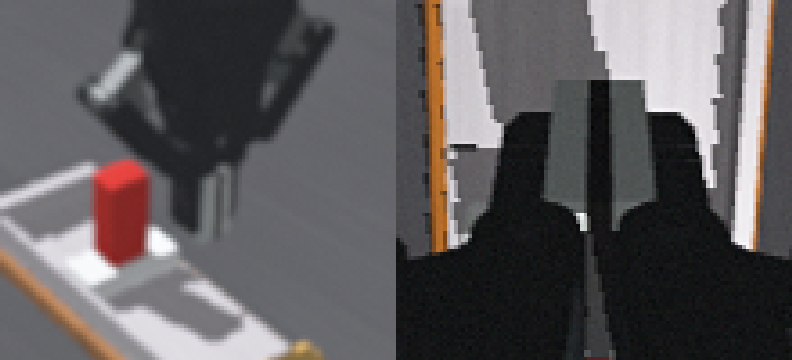

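Triangulation puts the real fingertips at about z = 0.085 with the TCP reading 0.057. The closed fingers therefore end some 35–40 mm higher than stated, and they skimmed over the grip. I'll go back behind the grip and descend further, in stages, watching the force.

Request:
arm_command --steps '[{"offset": [0, 0, 25], "spin": 0, "grip": 255}, {"offset": [0, 0, 15], "spin": 0, "grip": 255}, {"offset": [-2, -34, 0], "spin": 0, "grip": 255}, {"offset": [-3, -34, 0], "spin": 0, "grip": 255}, {"offset": [-3, -33, 0], "spin": 0, "grip": 255}, {"offset": [0, 0, 0], "spin": 0, "grip": 255}, {"offset": [0, 0, -20], "spin": 0, "grip": 255}, {"offset": [0, 0, -20], "spin": 0, "grip": 255}, {"offset": [0, 0, -8], "spin": 0, "grip": 255}, {"offset": [0, 0, -7], "spin": 0, "grip": 255}, {"offset": [0, 0, 0], "spin": 0, "grip": 255}]'

```text
clock: 5.08
tcp_pos: [0.4613, -0.1169, 0.0405]
tcp_rot: [-2.301, -2.135, 0.002]
force: [-0.5, 0.7, -0.6]
opening: 0.0003
grip_force: 0.0
```

Run:
```python
from h import *
s=r.get_state();print(s["tcp_pos"],s["force"])
im=r.grab_frame("scene")[120:220,220:330];w=r.grab_frame("wrist")[110:310,146:366]
w=cv2.resize(w,(110,100))
cv2.imwrite("pics/z2.png",cv2.resize(np.hstack([im,w])[:,:,::-1],None,fx=3.6,fy=3.6,interpolation=2))
```

```text
[ 0.46131482 -0.11685217  0.04045667] [-0.52220436  0.72118699 -0.55416497]
```

View pics/z2.png

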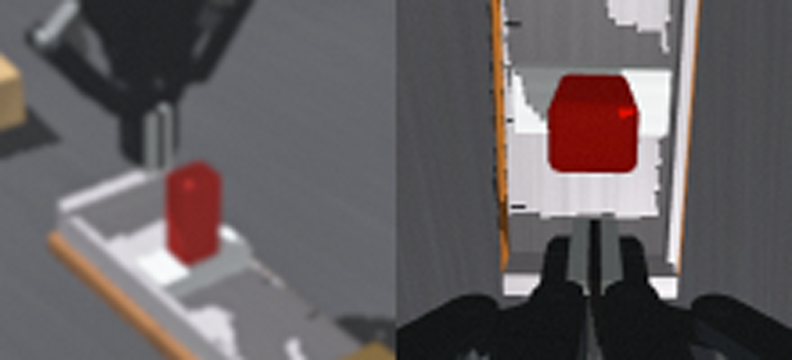

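The scene crop shows the fingertips behind the grip at about scene pixel (262,166). That puts the tip near z ≈ 0.063, below the grip's top. I'll lower 13 mm more, then push.

Request:
arm_command --steps '[{"offset": [0, 0, -7], "spin": 0, "grip": 255}, {"offset": [0, 0, -6], "spin": 0, "grip": 255}, {"offset": [0, 0, 0], "spin": 0, "grip": 255}, {"offset": [1, 9, 0], "spin": 0, "grip": 255}, {"offset": [1, 9, 0], "spin": 0, "grip": 255}, {"offset": [0, 9, 0], "spin": 0, "grip": 255}, {"offset": [1, 9, 0], "spin": 0, "grip": 255}, {"offset": [1, 9, 0], "spin": 0, "grip": 255}]'

```text
clock: 5.85
tcp_pos: [0.4667, -0.0718, 0.0292]
tcp_rot: [2.301, 2.136, -0.0]
force: [1.4, -3.3, -0.5]
opening: 0.0002
grip_force: 1.5
```

Run:
```python
from h import *
print(r.get_state()["force"])
im=r.grab_frame("scene")
h,s,v=cv2.split(cv2.cvtColor(im,cv2.COLOR_RGB2HSV));m=((h<6)|(h>174))&(s>150)&(v>60);m[:,:200]=0;m[:130]=0;m[260:]=0;m[:,400:]=0
p=np.argwhere(m);print(p.min(0),p.max(0),p.mean(0))
cv2.imwrite("pics/z3.png",im[:,:,::-1])
```

```text
[ 1.43899755 -3.34609579 -0.53384003]
[172 275] [199 290] [185.44412607 282.36389685]
```

The grip is moving now: the force is 3.3 N and it has shifted from column 273 to 282. I'll keep pushing.

Request:
arm_command --steps '[{"offset": [0, 9, 0], "spin": 0, "grip": 255}, {"offset": [1, 9, 0], "spin": 0, "grip": 255}, {"offset": [1, 9, 0], "spin": 0, "grip": 255}, {"offset": [0, 9, 0], "spin": 0, "grip": 255}, {"offset": [1, 9, 0], "spin": 0, "grip": 255}, {"offset": [0, 8, 0], "spin": 0, "grip": 255}, {"offset": [0, 0, 0], "spin": 0, "grip": 255}]'

```text
clock: 6.48
tcp_pos: [0.4688, -0.0177, 0.0287]
tcp_rot: [-2.301, -2.137, -0.0]
force: [0.4, 0.3, -0.0]
opening: -0.0001
grip_force: 0.0
```

Request:
arm_command --steps '[{"offset": [0, 2, 0], "spin": 0, "grip": 255}, {"offset": [0, 2, 0], "spin": 0, "grip": 255}, {"offset": [0, 2, 0], "spin": 0, "grip": 255}]'

```text
clock: 6.73
tcp_pos: [0.4689, -0.0136, 0.0285]
tcp_rot: [-2.303, -2.136, 0.001]
force: [0.2, -2.0, -1.2]
opening: -0.0003
grip_force: 1.3
```

Request:
arm_command --steps '[{"offset": [0, 3, 0], "spin": 0, "grip": 255}, {"offset": [0, 2, 0], "spin": 0, "grip": 255}, {"offset": [0, 2, 0], "spin": 0, "grip": 255}]'

```text
clock: 6.98
tcp_pos: [0.4693, -0.0065, 0.0287]
tcp_rot: [2.304, 2.136, 0.0]
force: [0.8, -2.3, -0.6]
opening: -0.0002
grip_force: 1.3
```

Request:
arm_command --steps '[{"offset": [0, 2, 0], "spin": 0, "grip": 255}, {"offset": [0, 2, 0], "spin": 0, "grip": 255}]'

```text
clock: 7.15
tcp_pos: [0.4694, -0.0061, 0.0289]
tcp_rot: [2.294, 2.137, -0.01]
force: [-1.0, -23.3, -3.4]
opening: -0.0001
grip_force: 11.3
```

The force rose to 23 N right where the stop was predicted, so the knee is home. I'll back off, lift and check.

Request:
arm_command --steps '[{"offset": [0, -10, 0], "spin": 0, "grip": 255}, {"offset": [-1, -20, 0], "spin": 0, "grip": 255}, {"offset": [0, 0, 0], "spin": 0, "grip": 255}, {"offset": [0, 0, 35], "spin": 0, "grip": 255}, {"offset": [0, 0, 35], "spin": 0, "grip": 255}, {"offset": [0, 0, 35], "spin": 0, "grip": 255}, {"offset": [-3, -35, 20], "spin": 0, "grip": 255}, {"offset": [-3, -35, 0], "spin": 0, "grip": 255}, {"offset": [0, -35, 0], "spin": 0, "grip": 255}, {"offset": [0, 0, 0], "spin": 0, "grip": 255}, {"offset": [0, 0, 0], "spin": 0, "grip": 255}]'

```text
clock: 8.07
tcp_pos: [0.4621, -0.1378, 0.1538]
tcp_rot: [-2.306, -2.131, -0.002]
force: [0.2, 0.4, 0.4]
opening: -0.0001
grip_force: 0.0
```

Run:
```python
from h import *
print(r.get_state()["force"])
im=r.grab_frame("scene");cv2.imwrite("pics/f.png",im[:,:,::-1])
h,s,v=cv2.split(cv2.cvtColor(im,cv2.COLOR_RGB2HSV));m=((h<6)|(h>174))&(s>150)&(v>60);m[:,:200]=0;m[:130]=0;m[260:]=0;m[:,400:]=0
p=np.argwhere(m);print(p.min(0),p.max(0),p.mean(0))
def proj(c,P):
    p=r.camera_params(c);q=np.array(p["view"])@[*P,1];q=np.array(p["K"])@q[:3];return (q[:2]/q[2]).round(1)
for q in (.08,.09,.1):
    y=-.05+q; print(q,proj("scene",[.468+.075*y,-.037+.997*y,.055]))
```

```text
[0.1814349  0.44999569 0.39702839]
[190 299] [219 315] [204.33417722 306.41012658]
0.08 [298.3 197.7]
0.09 [302.2 200.6]
0.1 [306.2 203.6]
```

View pics/f.png

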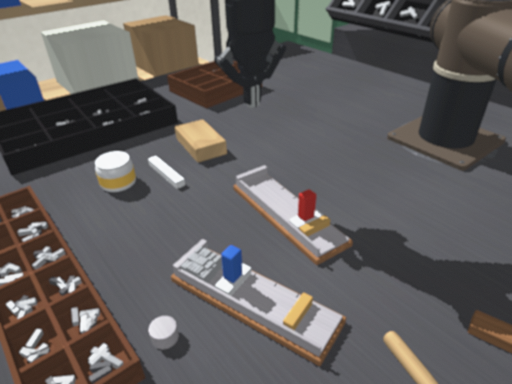

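The red grip is now at (306,204), which matches q = 0.100, against the brass stop. The blue grip is unchanged at (232,263), and the arm is clear.

```bash
python3 -c "
from workcell import r
print(r.sign_off())"
```

```text
the job is handed in; nothing more can be done
None
```

The red knee is fully open against its brass stop and released, the blue knee looks unmoved, and the job was handed in at about 8 s; sign-off returned no verdict.

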